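# Set the red/green stock tags on the bin rack

### The job

On the little stock rack, each blue bin has a hinged red/green tag on the rail in front of it, and a bin is full when two white cubes lie in it. Flip tags over with a fingertip until every full bin's tag lies with its green face up (leaning toward you, fully over) and the tag of the bin that lacks a cube lies with its red face up (leaning away, fully over). Only push the tags, gently, without gripping them, and leave the cubes and the other things on the bench untouched where they are.

Things in the scene. Friction and masses are not known exactly. Their poses are not given: they have to be found in the camera images.
- rack: fixed stock rack, base 206 mm wide: in front a rail with three hinged tags, and on a shelf behind it three blue bins in a row, one straight behind each tag. Origin on the bench under the middle of the hinge line; +x points away from the robot, y along the row, z up. Places at y = +66, 0, -66 mm; hinge line at x = 0, z = 90 mm; rail and brackets reach z = 94 mm; bin centres at x = 88 mm.
- bin_a: open blue bin, 34 mm deep (x), 60 mm wide (y), 18 mm high, 2 mm walls, fixed on the rack; full when two white cubes lie in it side by side. In every start it is full: cube_1 and cube_2 lie in it. Which of the three places it has varies. Origin at the centre of its underside, 60 mm above the bench; axes as the rack's.
- bin_b: open blue bin, 34 mm deep (x), 60 mm wide (y), 18 mm high, 2 mm walls, fixed on the rack; full when two white cubes lie in it side by side. In every start it is full: cube_3 and cube_4 lie in it. Which of the three places it has varies. Origin at the centre of its underside, 60 mm above the bench; axes as the rack's.
- bin_c: open blue bin, 34 mm deep (x), 60 mm wide (y), 18 mm high, 2 mm walls, fixed on the rack; full when two white cubes lie in it side by side. In every start it is not full: only cube_5 lies in it and half of it is empty. Which of the three places it has varies. Origin at the centre of its underside, 60 mm above the bench; axes as the rack's.
- tag_a: the fixed black bracket (48 mm wide, 16 mm high) on the rail that carries one hinged tag; which of the rack's three places it has differs from start to start and does not depend on the bin's letter. Origin at the centre of its underside, 78 mm above the bench; axes parallel to the rack's.
- tag_a_hinge (a point): the middle of the hinge line of this tag, 90 mm above the bench, 88 mm straight in front of the centre of the bin it belongs to; axes parallel to the rack's (the hinge line runs along y).
- flag_a (a joint): angle of this tag's leaf, 40 mm wide, 52 mm long, with a free-turning white roller (8 mm) along its edge. 0: leans away from the robot (+x), 55 deg from upright, red up; 0.96: upright; 1.92: leans as far toward the robot, green up. At a stop the roller's centre is 39 mm before or behind the hinge, 27 mm above it; pushed with a finger's side (tip 8 mm lower or more) it turns easily; past upright it falls over.
- tag_b: the fixed black bracket (48 mm wide, 16 mm high) on the rail that carries one hinged tag; which of the rack's three places it has differs from start to start and does not depend on the bin's letter. Origin at the centre of its underside, 78 mm above the bench; axes parallel to the rack's.
- tag_b_hinge (a point): the middle of the hinge line of this tag, 90 mm above the bench, 88 mm straight in front of the centre of the bin it belongs to; axes parallel to the rack's (the hinge line runs along y).
- flag_b (a joint): angle of this tag's leaf, 40 mm wide, 52 mm long, with a free-turning white roller (8 mm) along its edge. 0: leans away from the robot (+x), 55 deg from upright, red up; 0.96: upright; 1.92: leans as far toward the robot, green up. At a stop the roller's centre is 39 mm before or behind the hinge, 27 mm above it; pushed with a finger's side (tip 8 mm lower or more) it turns easily; past upright it falls over.
- tag_c: the fixed black bracket (48 mm wide, 16 mm high) on the rail that carries one hinged tag; which of the rack's three places it has differs from start to start and does not depend on the bin's letter. Origin at the centre of its underside, 78 mm above the bench; axes parallel to the rack's.
- tag_c_hinge (a point): the middle of the hinge line of this tag, 90 mm above the bench, 88 mm straight in front of the centre of the bin it belongs to; axes parallel to the rack's (the hinge line runs along y).
- flag_c (a joint): angle of this tag's leaf, 40 mm wide, 52 mm long, with a free-turning white roller (8 mm) along its edge. 0: leans away from the robot (+x), 55 deg from upright, red up; 0.96: upright; 1.92: leans as far toward the robot, green up. At a stop the roller's centre is 39 mm before or behind the hinge, 27 mm above it; pushed with a finger's side (tip 8 mm lower or more) it turns easily; past upright it falls over.
- cube_1: a white cube, 25 mm, loose in a blue bin, its top 87 mm above the bench; only stock, to be left where it is. Origin at the centre of its underside.
- cube_2: a white cube, 25 mm, loose in a blue bin, its top 87 mm above the bench; only stock, to be left where it is. Origin at the centre of its underside.
- cube_3: a white cube, 25 mm, loose in a blue bin, its top 87 mm above the bench; only stock, to be left where it is. Origin at the centre of its underside.
- cube_4: a white cube, 25 mm, loose in a blue bin, its top 87 mm above the bench; only stock, to be left where it is. Origin at the centre of its underside.
- cube_5: a white cube, 25 mm, loose in a blue bin, its top 87 mm above the bench; only stock, to be left where it is. Origin at the centre of its underside.
- pack_tape: bystander: a brown roll of packing tape lying flat, 104 mm across, 48 mm high. Origin at the centre of its underside.
- glue_bottle: bystander: a white glue bottle with a blue band, 43 mm across, 126 mm high, standing behind the right end of the rack. Origin at the centre of its underside.
- white_pot: bystander: a small white lidded pot, 33 mm across, 42 mm high. Origin at the centre of its underside.

How it is judged:
By the outcome, as a careful person would: the job done as asked, in the order asked, and still so for the second after the job is handed in, with the robot touching nothing.
It also fails if it takes over 56 s, if anything falls off the work surface, if the arm or the gripper's body presses on something with over 40 N, if the wrist force passes 120 N, or if a joint passes its speed limit or range.

### The arm

A 7-joint arm with a two-finger parallel gripper is mounted at the origin on a cart in front of the work surface, level with it; the furniture and walls round the work are solid. World frame = base frame: x ahead of the robot, y to its left, z up, the work surface at z = 0. Lengths are in m, angles in rad, forces in N, time in s.
With the tool pointing down it reaches from about 0.4 to 0.875 m from the base axis. Payload 19.3 kg.
Tool frame: the origin (TCP) lies at the very end of the fingers, on their centre line; the grasp point (between the pads) lies bot.grasp_offset behind it (bot.grasp_offset is the distance from the TCP to the grasp point, in m); z points along the fingers, y is the direction in which the jaws open and shut (so a half turn about z gives the same grasp; the last joint's range is limited). The gripper opens to 85 mm and grips with 20 to 120 N. Pads are 22 mm wide; open, the fingers measure 114 mm over their backs; the gripper's body (76 mm by 85 mm) begins 54 mm behind the grasp point. The pads swing forward as they close: fully open they stand 13 mm farther back than shut.
Start: joints at [-0.07, 0.521, -0.036, 1.599, 0.021, 1.021, -0.113], TCP at [0.625, -0, 0.231] pointing down, gripper open.
Joint ranges: [-2.91, 2.91], [-0.3, 2.13], [-1.5, 1.42], [0.17, 2.43], [-1.26, 4.41], [0.16, 1.93], [-2.52, 2.52]. Speed limits (rad/s): [1.89, 1.89, 2.39, 2.39, 3.01, 3.01, 3.01].

### API

Orientations are given as [roll, pitch, yaw] about the fixed x, y, z axes, in that order (R = Rz(yaw) Ry(pitch) Rx(roll)).
In Python, from workcell import bot gives the robot as it stands. The module is installed in compiled form; this text tells all that it offers.
- The arm moves only by the shell command python3 -m handwheel 'ROWS' [OPENING] [FORCE]. ROWS is JSON, a list of rows, each a list of 6 numbers: the shift along the tool's x, y, z as a fraction of full scale, then the turn, a rotation vector about the tool's x, y, z as a fraction of full scale. In form: [[x, y, z, rx, ry, rz], ...]. A call has 1 to 8 rows; each row shifts and turns the commanded pose from where the row before left it, along the tool's axes as they then stand; what a row does not reach is not made up. Full scale, the value 1, is 0.025 m for a shift and 360 degrees for a turn. A row lasts 1/8 s, in which the tool goes at most 62.5 mm and 10.7 degrees, less where a joint would pass 70% of its speed; a pose out of reach is approached as far as the arm can. A call with a number of a shift or a turn outside -1 to 1 is refused whole. A call with a gripper value outside its range is refused whole. OPENING is the closure, from -1 (fully open) to 1 (shut), set as the call begins (- or left out, the last holds). The fingers move at their own pace and stop on an object; FORCE is the grip in N (left out, the last holds). Time passes only in rows, so rows that do not move let the fingers close. It gives the time, the measured TCP pose, the force and the opening at its end, in the units of the state.
- bot.observe(): the state, without advancing time (a new reading comes with each control period).
- bot.grab_frame(name): name is "scene" or "side" or "wrist"; returns a dict with "pixels" (420x560x3 uint8, blue, green, red), "vertical_fov" (degrees; the focal length in pixels is half the picture's height over the tangent of half this angle, whatever the lens; pixels are square), "cx", "cy" (the principal point, pixels), "R" (3x3) and "t" (3): a world point X has camera coordinates R X + t. Camera axes: x right, y down, z forward; pixel columns grow to the right and rows downward; lengths in m; the calibration is good to about 2 mm. A picture is of the moment at which its call begins. There is no depth.
- bot.job_done(): hands the job in, once; it reports no verdict.
Trained networks look in a picture, given as the dict that the camera call returned (one of the last four; its "shot" number tells which), for a name from the list of things; names that differ only in an ending like _2 or _b are one class to them, and where a whole thing is asked for, a point or a joint stands for the part that bears it (a point fixed in the world has none). Each returns a list of dicts, best first, with "score" (0 to 1); they miss things now and then, are a little off and sometimes report something else, mostly with a low value. They report only what shows in the picture. A call takes as long as a camera call.
- bot.trace(picture, thing): "region" (420x560 bool, what is visible of it) and "point" ([column, row] in pixels, amid what is visible of it).
The state is a dict: "clock": time; "qpos": joint angles; "qd": joint speeds; "joint_efforts": joint torques, N m; "position": TCP position; "tool_rot": TCP orientation; "force": force on the tool from outside, world axes, zero at the start; "moment": the same for the moment, N m; "grip_width": finger opening in m.
Only numpy, scipy, OpenCV 4.12 (cv2) and the standard library are available. Lean on these libraries where they do the work, as an engineer would, in place of code of your own. Each camera call takes 0.05 s, during which the arm holds its last target.

## Working session

There is one attempt and no reset: what is moved stays moved. The work goes in short steps, Python scripts to look and compute and a shell command to move; the robot and the scene stay as the last step left them, time stands still between calls to the robot, and variables do not carry over. Pictures are saved under pics/ and viewed, and the job is handed in when it is done.

```bash
mkdir -p pics
cat > h.py <<'E'
import numpy as np, cv2
from workcell import bot
def K(f):
    fl=f["pixels"].shape[0]/2/np.tan(np.radians(f["vertical_fov"])/2)
    return fl
def proj(f,X):
    c=np.array(f["R"])@np.array(X)+np.array(f["t"]); fl=K(f)
    return np.array([f["cx"]+fl*c[0]/c[2], f["cy"]+fl*c[1]/c[2]])
def onz(f,p,z):
    fl=K(f);R=np.array(f["R"]);t=np.array(f["t"])
    d=R.T@np.array([(p[0]-f["cx"])/fl,(p[1]-f["cy"])/fl,1]);o=-R.T@t
    return o+d*(z-o[2])/d[2]
E
python3 - <<'E'
from h import *
s=bot.observe();print(s)
for n in ["scene","side"]:
    f=bot.grab_frame(n);cv2.imwrite(f"pics/{n}0.png",f["pixels"])
    print(n,f["vertical_fov"],f["cx"],f["cy"],(-np.array(f["R"]).T@np.array(f["t"])).round(3))
    for th in ["flag_a","tag_a","bin_a","cube_1","rack","glue_bottle","pack_tape","white_pot"]:
        for r in bot.trace(f,th):
            ys,xs=np.where(r["region"]);print(th,round(r["score"],2),np.round(r["point"]),xs.min(),xs.max(),ys.min(),ys.max())
E
```

```text
{'clock': 0.0, 'qpos': array([-0.07020608,  0.52201075, -0.03629375,  1.59999543,  0.02117252,
        1.02109533, -0.11281212]), 'qd': array([-0.00191767,  0.00165848, -0.00074692, -0.00193148,  0.00083628,
        0.00096906,  0.00029426]), 'joint_efforts': array([-4.24098413e-03, -9.27110124e+01,  1.97758444e+00, -3.69928443e+01,
        1.76317629e-02,  8.19846697e-03, -6.58496788e-05]), 'position': array([ 6.24667751e-01, -4.48009269e-05,  2.30732636e-01]), 'tool_rot': array([-3.14047018e+00,  7.34632902e-05,  1.57073659e+00]), 'force': array([0.98782021, 0.53463886, 0.33124069]), 'moment': array([ 0.00286615, -0.03875735, -0.03573123]), 'grip_width': 0.08530071309111228}
scene 54.58409172630421 273.92042325849815 216.3665287382836 [0.251 0.649 0.745]
flag_a 0.82 [259. 226.] 244 272 210 239
flag_a 0.75 [294. 209.] 279 306 204 219
flag_a 0.56 [289. 183.] 278 302 170 198
flag_a 0.39 [307. 310.] 301 317 298 321
tag_a 0.83 [289. 188.] 279 307 170 202
tag_a 0.66 [251. 206.] 235 261 193 215
tag_a 0.58 [260. 227.] 242 279 210 247
tag_a 0.55 [289. 212.] 272 306 202 225
tag_a 0.24 [292. 
[... 693 characters left out ...]
83 -0.532  0.53 ]
flag_a 0.96 [310. 218.] 295 327 203 230
flag_a 0.94 [276. 192.] 257 286 178 202
flag_a 0.49 [270. 210.] 258 285 200 215
tag_a 0.74 [311. 216.] 288 327 202 239
tag_a 0.58 [294. 244.] 247 357 200 278
bin_a 0.59 [295. 199.] 285 302 193 207
bin_a 0.55 [344. 225.] 323 355 216 235
bin_a 0.37 [270. 210.] 258 285 201 215
cube_1 0.67 [295. 190.] 287 302 185 195
cube_1 0.63 [304. 192.] 295 311 190 200
cube_1 0.46 [334. 217.] 328 344 211 225
cube_1 0.42 [386. 223.] 372 395 194 244
cube_1 0.4 [310. 199.] 306 320 197 204
rack 0.33 [325. 206.] 320 331 202 211
glue_bottle 0.84 [388. 224.] 372 395 193 243
pack_tape 0.65 [252. 298.] 220 283 267 327
white_pot 0.29 [277. 194.] 258 285 179 202
```

Run:
```python
import cv2
for n,(x0,x1,y0,y1) in {"scene":(190,400,120,290),"side":(210,410,150,300)}.items():
    im=cv2.imread(f"pics/{n}0.png")
    cv2.imwrite(f"pics/{n}0z.png",cv2.resize(im[y0:y1,x0:x1],None,fx=3.5,fy=3.5,interpolation=cv2.INTER_CUBIC))
```

```text
(no output)
```

View pics/scene0.png

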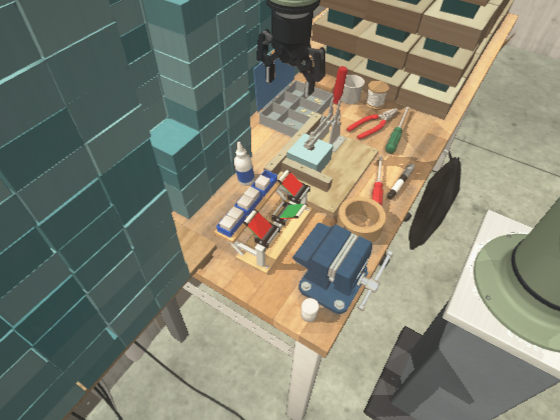

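View pics/scene0z.png

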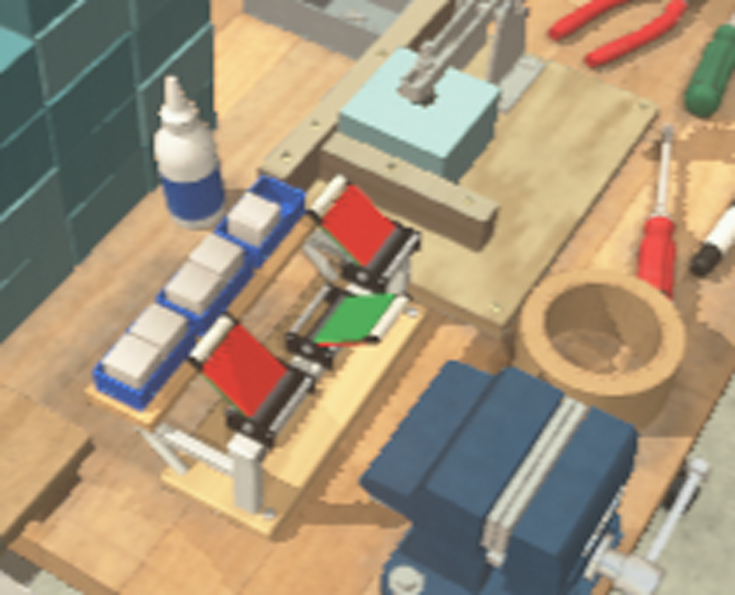

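View pics/side0z.png

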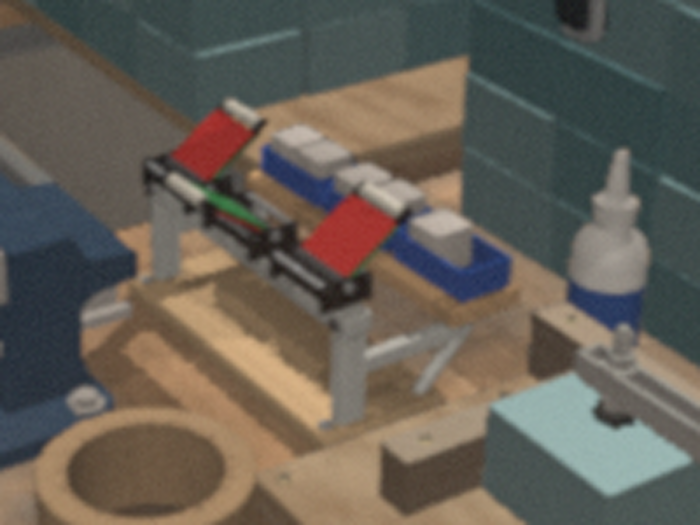

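The scene shows all three bins (left and middle with two cubes, right with one). Tags: left is red (roller at about 251,217), middle is green (302,210), right is red (284,176). The side view agrees, so only the left tag at +y is wrong. Next I'll locate the rack by triangulating the roller mid-points.

```bash
cat > fit.py <<'E'
from h import *
from scipy.optimize import least_squares
fs={n:bot.grab_frame(n) for n in ["scene","side"]}
S=lambda x,y:(x/3.5+190,y/3.5+120)
D=lambda x,y:(x/3.5+210,y/3.5+150)
obs={"L":(S(214,340),D(243,112)),"M":(S(391,316),D(187,192)),"R":(S(329,196),D(384,200))}
mod={"L":(.039,.066,.117),"M":(-.039,0,.117),"R":(.039,-.066,.117)}
for k in obs:
    a=least_squares(lambda X:np.r_[proj(fs["scene"],X)-obs[k][0],proj(fs["side"],X)-obs[k][1]],[.7,0,.1])
    print(k,a.x.round(4),a.fun.round(1))
def W(p,m):
    c,s=np.cos(p[2]),np.sin(p[2]);return np.array([p[0]+c*m[0]-s*m[1],p[1]+s*m[0]+c*m[1],m[2]])
r=least_squares(lambda p:np.concatenate([np.r_[proj(fs["scene"],W(p,mod[k]))-obs[k][0],proj(fs["side"],W(p,mod[k]))-obs[k][1]] for k in obs]),[.7,0,0])
print("rack",r.x.round(4),np.degrees(r.x[2]).round(2),r.fun.round(1));p=r.x
for k in mod: print(k,W(p,mod[k]).round(4))
print("bins",[W(p,(.088,y,.087)).round(3) for y in (.066,0,-.066)])
for n,(x0,x1,y0,y1) in {"scene":(190,350,120,290),"side":(210,410,150,300)}.items():
    im=fs[n]["pixels"].copy();im=cv2.resize(im[y0:y1,x0:x1],None,fx=3.5,fy=3.5,interpolation=cv2.INTER_CUBIC)
    for m in [(s*.039,y+d,.117) for s,y in ((1,.066),(-1,0),(1,-.066)) for d in(-.02,.02)]+[(.088+a,y+b,.078) for y in (.066,0,-.066) for a in(-.017,.017) for b in(-.03,.03)]:
        q=(proj(fs[n],W(p,m))-[x0,y0]+.5)*3.5;cv2.circle(im,tuple(int(v) for v in q),3,(255,0,255),-1)
    cv2.imwrite(f"pics/{n}fit.png",im)
print(bot.grasp_offset)
E
python3 fit.py
```

```text
L [0.5535 0.2485 0.1196] [-0.3 -0.5 -0.5  0.3]
M [0.478  0.1789 0.119 ] [ 0.1  0.1  0.1 -0. ]
R [0.5592 0.1164 0.1188] [-0.2 -0.4 -0.3  0.2]
rack [0.5178 0.1808 0.0422] 2.42 [-0.5  0.2 -0.2  1.5 -0.4  0.6  0.4  0.8 -0.4  0.2 -0.2  1. ]
L [0.554  0.2483 0.117 ]
M [0.4789 0.1791 0.117 ]
R [0.5596 0.1165 0.117 ]
bins [array([0.603, 0.25 , 0.087]), array([0.606, 0.184, 0.087]), array([0.609, 0.119, 0.087])]
0.0187
```

View pics/scenefit.png

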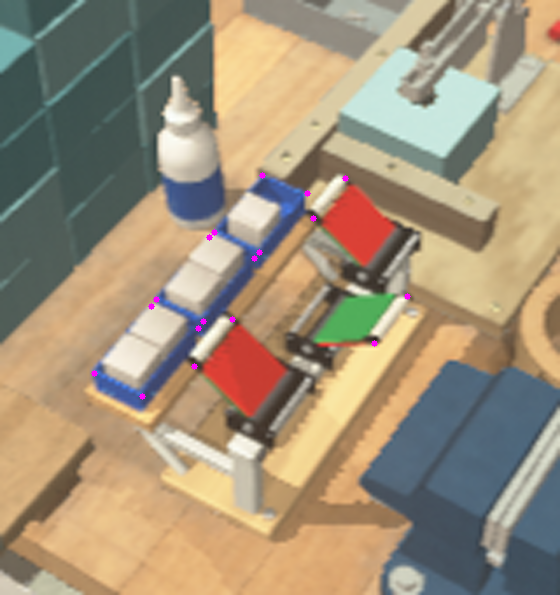

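View pics/sidefit.png

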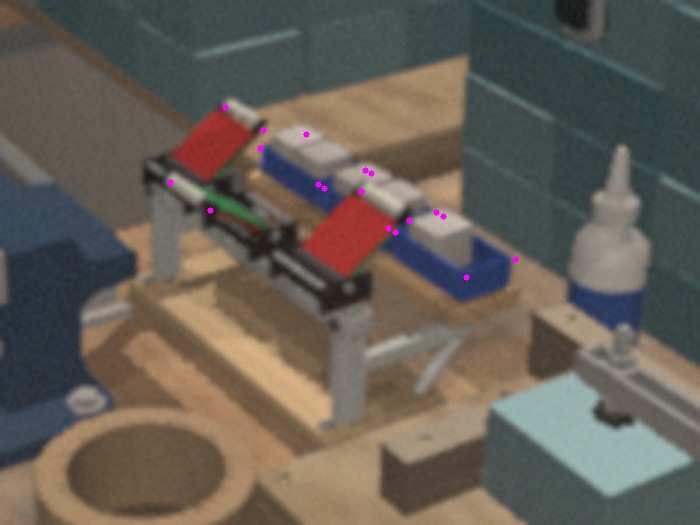

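```bash
python3 - <<'E'
from h import *
f=bot.grab_frame("scene")
for p in [(172,213),(258,148),(181,213),(203,270),(247,182)]: print(p,onz(f,p,0).round(3))
f=bot.grab_frame("side");cv2.imwrite("pics/side1.png",f["pixels"])
E
python3 -m handwheel '[[0,0,0,0,0,0],[0.5,0,0,0,0,0],[1,0,0,0,0,0],[1,0,0,0,0,0]]' 1 30
```

```text
(172, 213) [0.773 0.264 0.   ]
(258, 148) [ 0.731 -0.035  0.   ]
(181, 213) [0.755 0.253 0.   ]
(203, 270) [0.613 0.346 0.   ]
(247, 182) [0.683 0.085 0.   ]
clock: 1.6
position: [0.6249, 0.0642, 0.2313]
tool_rot: [-3.142, -0.0, 1.571]
force: [0.2, 1.2, 0.5]
grip_width: 0.0123
```

View pics/side1.png

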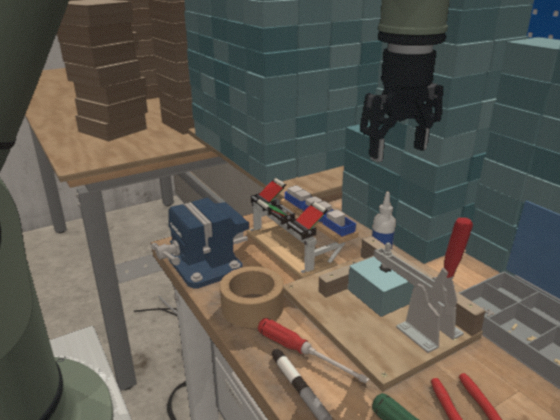

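Behind the rack there is a tile wall at about x=0.74, which leaves enough room. Next I go above the point behind the left roller.

```bash
python3 -m handwheel '[[1,0,0,0,0,0],[1,-0.3,0,0,0,0],[1,-0.3,0,0,0,0],[1,-0.3,0,0,0,0],[1,-0.3,0,0,0,0],[1,-0.2,0,0,0,0],[1,0,0,0,0,0],[0.4,0,0,0,0,0]]'
python3 - <<'E'
from h import *
s=bot.observe();print(s["position"].round(4),s["grip_width"])
for n in ["scene","side","wrist"]:
    f=bot.grab_frame(n);im=f["pixels"]
    if n=="scene":im=cv2.resize(im[90:290,170:350],None,fx=3,fy=3)
    if n=="side":im=cv2.resize(im[60:260,230:420],None,fx=3,fy=3)
    cv2.imwrite(f"pics/{n}2.png",im)
E
```

```text
clock: 2.6
position: [0.5897, 0.2497, 0.2312]
tool_rot: [-3.141, -0.001, 1.573]
force: [-0.6, -0.8, -0.1]
grip_width: -0.0001
[0.5897 0.2497 0.2312] -6.778534547488812e-05
```

View pics/side2.png

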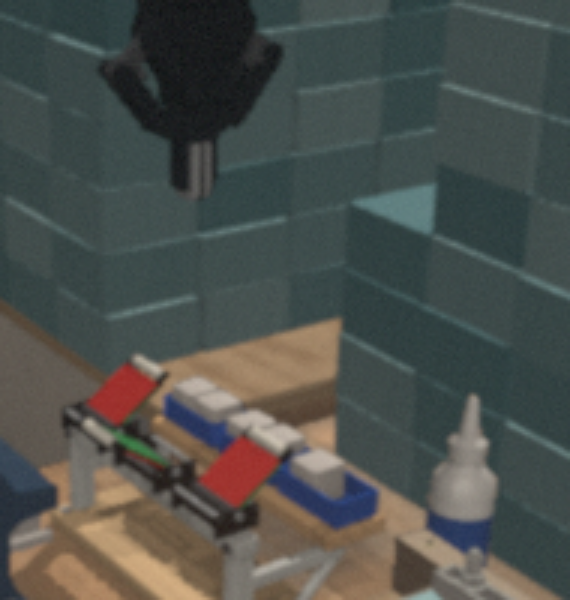

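View pics/scene2.png

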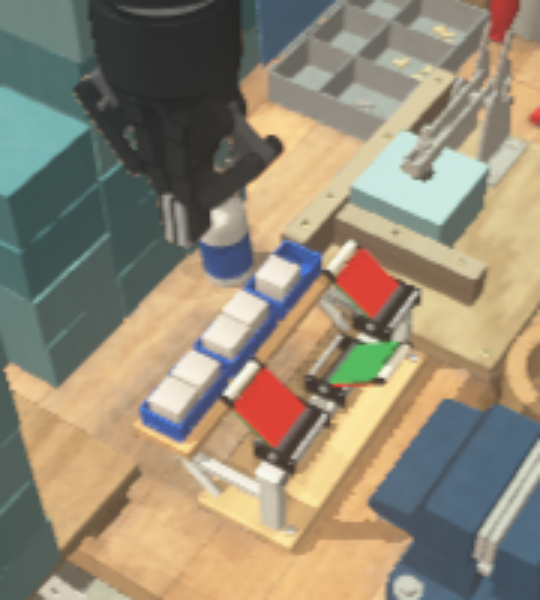

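View pics/wrist2.png

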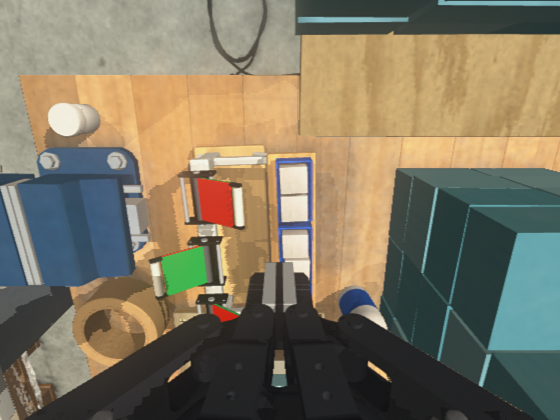

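Tip hangs over the left bin, behind the left roller, and the neighbouring things are clear. Going down to z ≈ 0.104, which is 17 mm above the cubes.

```bash
python3 -m handwheel '[[0,0,1,0,0,0],[0,0,1,0,0,0],[0,0,1,0,0,0],[0,0,1,0,0,0],[0,0,0.6,0,0,0],[0,0,0.5,0,0,0],[0,0,0,0,0,0]]'
python3 - <<'E'
from h import *
s=bot.observe();print(s["position"].round(4),s["grip_width"])
for n in ["scene","side"]:
    f=bot.grab_frame(n);im=f["pixels"]
    if n=="scene":im=cv2.resize(im[90:290,170:350],None,fx=3,fy=3)
    if n=="side":im=cv2.resize(im[100:260,230:420],None,fx=3.5,fy=3.5)
    cv2.imwrite(f"pics/{n}3.png",im)
E
```

```text
clock: 3.62
position: [0.5899, 0.2471, 0.1033]
tool_rot: [-3.141, 0.0, 1.57]
force: [0.6, -0.2, 0.1]
grip_width: -0.0003
[0.5899 0.2471 0.1033] -0.0002568067198939275
```

View pics/side3.png

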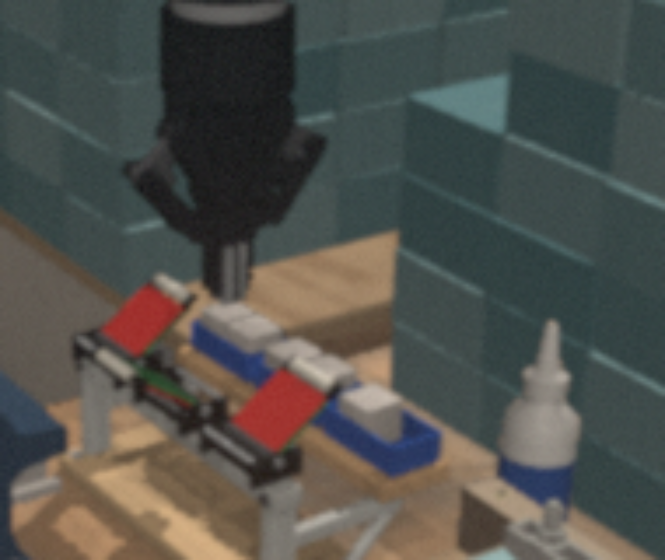

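View pics/scene3.png

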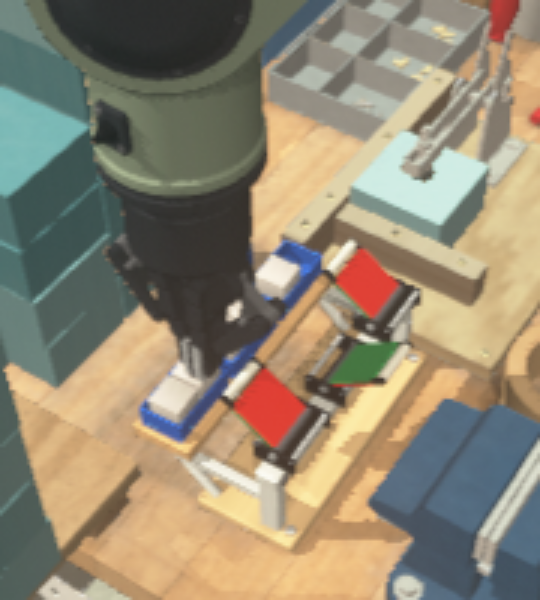

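```bash
python3 -m handwheel '[[0,-0.4,0,0,0,0],[0,-0.4,0,0,0,0],[0,-0.4,0,0,0,0],[0,-0.4,0,0,0,0],[0,0,0,0,0,0]]'; python3 -m handwheel '[[0,-0.4,-0.1,0,0,0],[0,-0.3,-0.2,0,0,0],[0,-0.3,-0.1,0,0,0],[0,0,0,0,0,0]]'
python3 - <<'E'
from h import *
s=bot.observe();print(s["position"].round(4),s["force"].round(1))
for n in ["scene","side"]:
    f=bot.grab_frame(n);im=f["pixels"]
    if n=="scene":im=cv2.resize(im[90:290,170:350],None,fx=3,fy=3)
    if n=="side":im=cv2.resize(im[100:260,230:420],None,fx=3.5,fy=3.5)
    cv2.imwrite(f"pics/{n}4.png",im)
E
```

```text
clock: 4.35
position: [0.5493, 0.2477, 0.104]
tool_rot: [-3.141, -0.0, 1.571]
force: [0.2, 0.1, 0.5]
grip_width: -0.0
clock: 4.85
position: [0.5247, 0.2476, 0.1142]
tool_rot: [3.141, -0.0, 1.571]
force: [0.2, -0.1, 0.0]
grip_width: 0.0001
[0.5247 0.2476 0.1142] [ 0.2 -0.1  0. ]
```

View pics/side4.png

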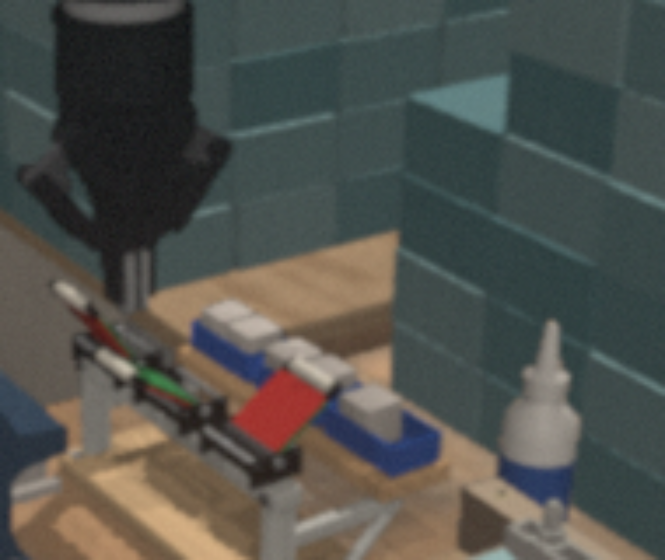

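View pics/scene4.png

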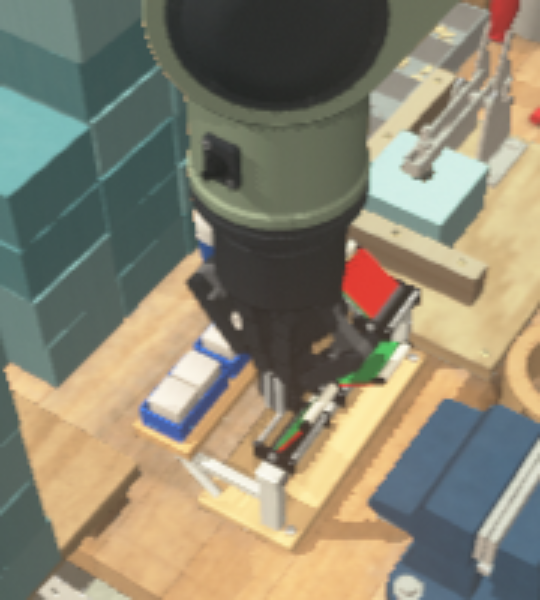

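The left tag is past upright (side view, roller at about 70,293) and is going over. I withdraw back a little and then up.

```bash
python3 -m handwheel '[[0,0.4,0,0,0,0],[0,0.5,0,0,0,0],[0,0,-0.5,0,0,0],[0,0,-1,0,0,0],[0,0,-1,0,0,0],[0,0,-1,0,0,0],[0,0,-1,0,0,0],[0,0,-0.5,0,0,0]]';python3 -m handwheel '[[-1,0.5,0,0,0,0],[-1,0.5,0,0,0,0],[-1,0.5,0,0,0,0],[-1,0.5,0,0,0,0],[-1,0,0,0,0,0],[-1,0,0,0,0,0],[-1,0,0,0,0,0],[-1,0,0,0,0,0]]'
python3 - <<'E'
from h import *
s=bot.observe();print(s["position"].round(4),s["force"].round(1))
for n in ["scene","side"]:
    f=bot.grab_frame(n);im=f["pixels"]
    for r in bot.trace(f,"flag_a")[:3]: print(n,r["score"],np.round(r["point"]))
    if n=="scene":
        im=im[120:290,190:350]
    else: im=im[150:300,210:410]
    cv2.imwrite(f"pics/{n}5.png",cv2.resize(im,None,fx=3.5,fy=3.5))
E
```

```text
clock: 5.95
position: [0.5478, 0.2476, 0.2406]
tool_rot: [3.14, -0.001, 1.571]
force: [0.7, 0.0, 1.1]
grip_width: -0.0002
clock: 6.95
position: [0.5972, 0.0466, 0.2387]
tool_rot: [-3.141, 0.0, 1.571]
force: [-0.3, 0.1, -0.3]
grip_width: -0.0003
[0.5972 0.0466 0.2387] [-0.3  0.1 -0.3]
scene 0.96 [290. 184.]
scene 0.9 [279. 233.]
scene 0.83 [293. 210.]
side 0.56 [270. 210.]
side 0.33 [325. 204.]
```

View pics/side5.png

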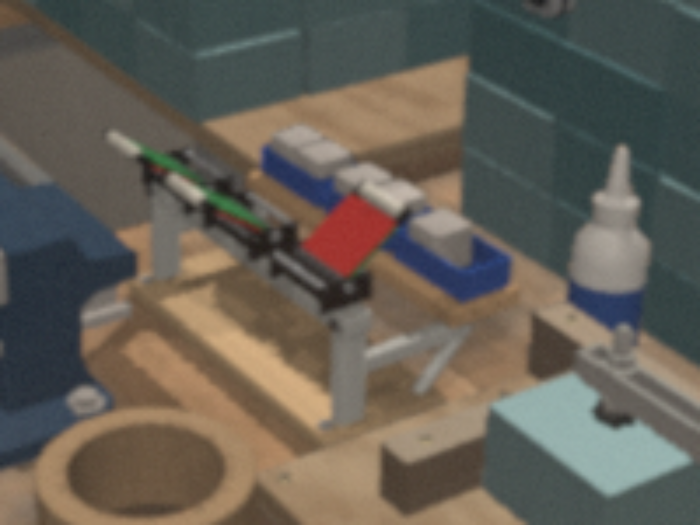

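View pics/scene5.png

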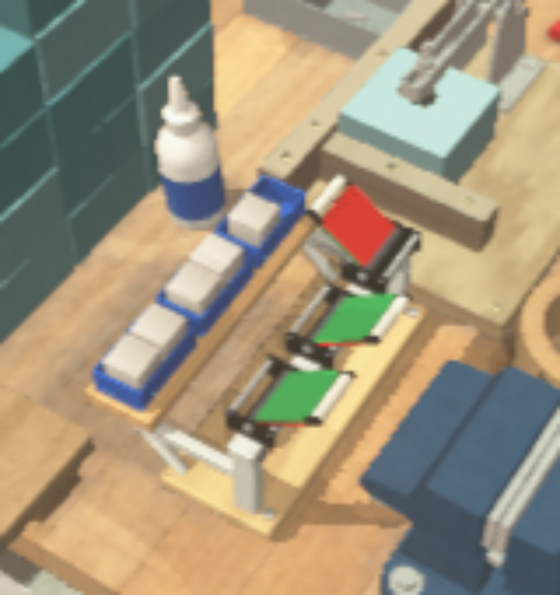

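Left and middle tags lie green side up, parallel in both views (scene zoom rollers at about 335,397 and 391,316). The right tag, in front of the one-cube bin, is red, and the cubes have not moved.

```bash
python3 -m handwheel '[[0,0,0,0,0,0],[0,0,0,0,0,0]]'; python3 -c "
from workcell import bot
print(bot.job_done())"
```

```text
clock: 7.4
position: [0.5974, 0.0482, 0.2387]
tool_rot: [-3.141, -0.0, 1.572]
force: [-0.3, -0.1, -0.0]
grip_width: 0.0001
the job is handed in; nothing more can be done
None
```

I flipped the left tag to green and handed the job in at about 7.4 s. It was the only wrong tag: its full bin showed red. I pushed it over from behind with the side of the closed fingertips, without gripping, then backed the arm away.

**Final state:** in the scene and side pictures, the left and middle tags (full bins) lie green side up, fully over. The right tag (bin with one cube) lies red side up, fully over. The cubes and the other things near the rack look unmoved.

**Forces:** the readings I took stayed around 1 N. I read them only at the end of each move, so a brief peak during the push would not show.

**Check that fell short:** in the last side picture the network found only two of the tags, both with low scores. I judged that view by eye. In the scene picture it found all three with high scores.

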